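# Refill a stopper bin and hang it back on the louvered rack

## Task

Put the rubber stopper that lies loose on the bench into the small grey bin while the bin still stands on the bench. Then hang the bin by its lip on the top louver of the rack, straight below the blank card that marks the free place, with the lip fully hooked over, and let go. Do not knock the lamp bar over the rack, and leave the beaker, the dish and the bottle where they stand.

Things in the scene. Friction and masses are not known exactly. Their poses are not given: they have to be found in the camera images.
- bin: Small loose open grey plastic bin, about 0.16 kg. 110 long (its x) x 60 wide (y) x 60 high, walls and floor 3 thick; front wall (-x) only 42 high; a hook lip along the top of the back (+x). Origin: centre of the underside, z up. To clear the lamp bar when hanging, grip it across the 60 width near its front end, tool leaning 25 to 30 degrees, gripper body towards the bin's front.
- bin_lip (a point): Middle of the lower edge of the bin's turned-down lip, at (67.5, 0, 42) in the bin's frame; axes as the bin's. The lip is 56 wide: a 3 thick strip flush with the top rim sticks out 14 from the back wall, and its outer end (3 thick) turns down to 18 below the rim, leaving an 11 gap to the back wall.
- stopper: Loose tapered dark rubber stopper standing upright on the bench: 29 diameter at the foot, 35 at the top, 40 high, 0.04 kg. Origin: centre of its foot, z up. Fine to let it fall the last few centimetres into the bin, and it may lie or stand there.
- rack: Fixed grey louvered rack. Origin on the bench below the top louver; x points away from the hanging side, y along the louvers, z up. Two upright strips 4 thick (x -2 to 2), 26 high, 380 long, top edges 200 and 155 above the bench. A hung bin's lip rests on the edge at 200, its back on the strips, front drooping about 7 degrees. Posts 16 wide at y -198 and 198.
- lamp: Aluminium lamp bar fixed to the rack, above the hanging bins. Origin at the middle of the top louver's upper edge, axes as the rack's. The bar spans x -80 to -35, y -210 to 210, z 120 to 138 there. A tool held vertical on a bin hung below would strike it.
- neighbour: Wider grey bin that already hangs on the top louver, fixed: 90 wide (y), reaching 98 in front of the louver and from 72 below the louver's top edge to 3 above it. Origin at the louver's top edge in the middle of its place, axes as the rack's. It is 80 to the left or right of the rack's middle.
- place: Blank white card 44 x 26 standing on the lamp bar above the free place, which is 80 from the rack's middle, on the side away from the hung bin. Origin NOT at the card but at the louver's top edge (200 above the bench), mid-thickness, in the middle of the free place; axes as the rack's. The card stands 57 in front of it (-x) and 144 to 170 above it.
- beaker: Glass beaker, 72 across, 90 high, bystander. Origin under its centre.
- dish: Flat round glass dish, 90 across, 18 high, bystander. Origin under its centre.
- flask: Amber glass bottle with a white cap, 60 across, 130 high, bystander. Origin under its centre.
There are look-alikes about, which are no part of the job. Several things have the shape of the stopper; the one meant has the colours described above.

How it is judged:
By the outcome, as a careful person would: the job done as asked, in the order asked, and still so for the second after the job is handed in, with the robot touching nothing.
It also fails if it takes over 61 s, if anything falls off the work surface, if the arm or the gripper's body presses on something with over 40 N, if the wrist force passes 120 N, or if a joint passes its speed limit or range.

## Robot

A 6-joint arm with a two-finger parallel gripper is mounted at the origin on the work surface. World frame = base frame: x ahead of the robot, y to its left, z up, the work surface at z = 0. Lengths are in m, angles in rad, forces in N, time in s.
With the tool pointing down it reaches from about 0.375 to 0.9 m from the base axis. Payload 3.1 kg.
Tool frame: the origin (TCP) lies on the centre line of the jaws, within the pads' length; the fingertips stand 8 mm ahead of it and the grasp point (between the pads) lies 11 mm behind it; z points along the fingers, y is the line along which they close (so a half turn about z gives the same grasp; the last joint's range is limited). The gripper opens to 85 mm and grips with 20 to 120 N. Pads are 22 mm wide; open, the fingers measure 114 mm over their backs; the gripper's body (76 mm by 85 mm) begins 54 mm behind the grasp point. The pads swing forward as they close: fully open they stand 13 mm farther back than shut.
Start: joints at [1.075, 0.527, 1.433, -0, 1.181, -0.178], TCP at [0.195, 0.594, 0.239] pointing down, gripper open.
Joint ranges: [-3.08, 3.08], [-0.75, 2.2], [0.22, 2.44], [-1.43, 4.57], [0, 2.65], [-2.85, 2.85]. Speed limits (rad/s): [2.79, 2.79, 3.14, 3.14, 3.14, 3.14].

## Interface

Orientations are given as a unit quaternion [x, y, z, w].
In Python, from station import * gives the robot as it stands.
- The arm moves only by the tool play_rows, never from a script. Its argument "rows" is a list of rows, each a list of 3 entries, a list of its own where there are three numbers: the turn, a rotation vector about the tool's x, y, z in degrees, then the shift along the tool's x, y, z in mm, then the closure, from 0 (fully open) to 1 (shut). In form: [[[ax, ay, az], [dx, dy, dz], jaw], ...]. A call has 1 to 12 rows; each row shifts and turns the commanded pose from where the row before left it, along the tool's axes as they then stand; what a row does not reach is not made up. A row lasts 1/12 s, in which the tool goes at most 41.7 mm and 7.16 degrees, less where a joint would pass 70% of its speed; a pose out of reach is approached as far as the arm can. A call with a gripper value outside its range is refused whole. The fingers move at their own pace and stop on an object; "grip_force" is the grip in N (left out, the last holds). Time passes only in rows, so rows that do not move let the fingers close. It gives the time, the measured TCP pose, the force, the opening and the grip force at its end, in the units of the state.
- sense(): the state, without advancing time (a new reading comes with each control period).
- snapshot(name): name is "side" or "top"; returns (picture, depth): 420x560x3 uint8, red, green, blue; 420x560 float32, m along the optical axis (not along the pixel's ray), 0 where there is no reading.
- get_calibration(name): a dict with "vfov" (degrees; the focal length in pixels is half the picture's height over the tangent of half this angle, whatever the lens; pixels are square), "cx", "cy" (the principal point, pixels), "xyz" and "attitude" of the camera in the world. Camera axes: x right, y down, z forward; pixel columns grow to the right and rows downward; lengths in m; the calibration is good to about 2 mm. A picture is of the moment at which its call begins. get_calibration takes no time and is no camera call.
- sign_off(): hands the job in; it is judged then, once.
The state is a dict: "t": time; "q": joint angles; "qd": joint speeds; "tau": joint torques, N m; "tcp_pos": TCP position; "tool_rot": TCP orientation; "force": force on the tool from outside, world axes, zero at the start; "ft_torque": the same for the moment, N m; "finger_gap": opening from 0.0 (shut) to 1.0 (fully open); "gripper_force": force on a finger pad.
Only numpy, scipy, OpenCV 4.12 (cv2) and the standard library are available. Lean on these libraries where they do the work, as an engineer would, in place of code of your own. Each camera call takes 0.05 s, during which the arm holds its last target. There are 200 camera calls.

## Working session

There is one attempt and no reset: what is moved stays moved. The work goes in short steps, Python scripts to look and compute and a tool call to move; the robot and the scene stay as the last step left them, time stands still between calls to the robot, and variables do not carry over. Pictures are saved under pics/ and viewed, at most 10 in all, crops included, and the job is handed in when it is done.

Besides the shell and the picture viewer there is one more tool, called as a command line: name --argument value ..., lists and objects as JSON in quotes. play_rows: Moves the arm, as the interface text tells. Its arguments: {"type":"object","properties":{"rows":{"type":"array","items":{"type":"array"}},"grip_force":{"type":"number"}},"required":["rows"]}

```bash
ls; mkdir -p pics
python3 - <<'E'
from station import *
import cv2,numpy as np
for n in("side","top"):
    p,d=snapshot(n); c=get_calibration(n); print(n,c, d.min(),d.max())
    cv2.imwrite(f"pics/{n}0.png",p[:,:,::-1]); np.savez(f"{n}0.npz",p=p,d=d)
s=sense();print(s)
E
```

```text
pics
side {'vfov': 47.766114182257795, 'cx': 278.93042770765555, 'cy': 201.96751568884184, 'xyz': array([-0.27611355, -0.58381601,  0.86311118]), 'attitude': array([ 0.77827345, -0.42410379,  0.21654529, -0.40930986])} 0.0 3.9223695
top {'vfov': 50.56885647057025, 'cx': 273.2156512322949, 'cy': 205.56767550692948, 'xyz': array([ 0.50298864, -0.00466122,  1.55655667]), 'attitude': array([-0.70394178,  0.70877863, -0.03474831,  0.02985601])} 0.0 2.4525528
{'t': 0.1, 'q': array([ 1.07551069e+00,  5.28363145e-01,  1.43380233e+00,  7.37032568e-06,
        1.18137892e+00, -1.78468224e-01]), 'qd': array([-1.24104636e-05, -7.97539428e-04, -1.34153049e-03, -3.17365593e-04,
       -6.92364824e-05,  1.55959329e-03]), 'tau': array([-1.25727606e-04, -4.43304312e+01, -1.78585517e+01, -2.65087947e-04,
        3.89688037e-03,  1.71320204e-05]), 'tcp_pos': array([0.19435923, 0.59334258, 0.23842867]), 'tool_rot': array([ 1.57748345e-01,  9.87478864e-01, -9.19890995e-04, -3.25781405e-04]), 'force': array([-0.42227965,  0.79814886, -0.44190877]), 'ft_torque': array([-0.01119639, -0.01653769,  0.04464683]), 'gripper_force': 0.0, 'finger_gap': 0.9981606572510288}
```

View pics/side0.png

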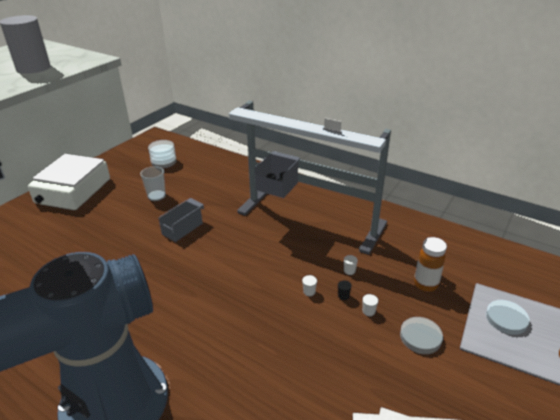

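View pics/top0.png

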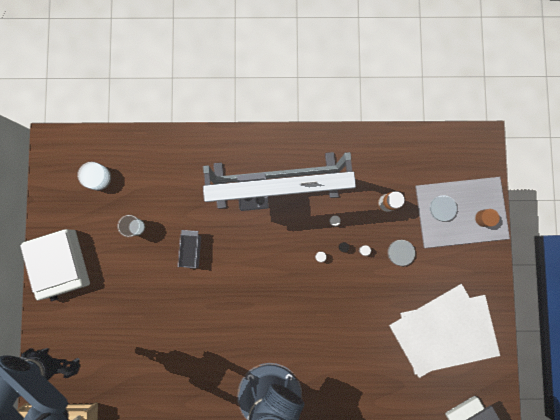

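Side view: the bin is at (182,220), the neighbour at (276,175), the card at (333,125). Stopper candidates are dark (344,290), white (309,286), white (370,305) and greyish (350,265). In the top view these are (345,247), (321,257), (365,251) and (335,221); the bin is at (188,249). I choose the dark one and check it in a close crop.

```bash
cat > h.py <<'E'
import numpy as np,cv2
from scipy.spatial.transform import Rotation as R
from station import get_calibration
def cam(n):
    c=get_calibration(n); f=210/np.tan(np.radians(c['vfov']/2))
    return f,c['cx'],c['cy'],np.array(c['xyz']),R.from_quat(c['attitude']).as_matrix()
def pts(n,d):
    f,cx,cy,o,M=cam(n); v,u=np.mgrid[:d.shape[0],:d.shape[1]]
    P=np.stack([(u-cx)/f*d,(v-cy)/f*d,d],-1)@M.T+o
    P[d==0]=np.nan
    return P
def ray(n,u,v):
    f,cx,cy,o,M=cam(n); r=M@np.array([(u-cx)/f,(v-cy)/f,1]); return o,r
def plane(n,u,v,z):
    o,r=ray(n,u,v); return o+r*(z-o[2])/r[2]
def tri(a,b):
    (o1,r1),(o2,r2)=ray("side",*a),ray("top",*b)
    A=np.stack([r1,-r2],1); k=np.linalg.lstsq(A,o2-o1,rcond=None)[0]
    p,q=o1+k[0]*r1,o2+k[1]*r2; return (p+q)/2,np.linalg.norm(p-q)
E
python3 - <<'E'
from h import *
D={n:np.load(n+"0.npz") for n in("side","top")}
S,T=D["side"]["p"],D["top"]["p"]
rz=lambda im:cv2.resize(im,(400,300),interpolation=cv2.INTER_CUBIC)
out=np.vstack([np.hstack([rz(S[255:330,295:395]),rz(S[185:245,140:220])]),np.hstack([rz(T[210:270,310:390]),rz(T[219:279,150:230])])])
cv2.imwrite("pics/crop1.png",out[:,:,::-1])
for n,(u0,v0,u1,v1) in dict(side=(332,278,358,304),top=(335,238,355,258)).items():
    im=D[n]["p"].astype(int); P=pts(n,D[n]["d"])
    m=np.zeros(im.shape[:2],bool); m[v0:v1,u0:u1]=im[v0:v1,u0:u1].max(-1)<45
    v,u=np.nonzero(m); print(n,m.sum(),u.min(),u.max(),v.min(),v.max())
    Q=P[m]; t=Q[Q[:,2]>.036]; print(np.nanmax(Q,0),np.nanmin(Q,0),'top',len(t),np.median(t,0),(t.min(0)+t.max(0))/2,t.max(0)-t.min(0))
# depth based: objects
for n,b in dict(side=(150,190,215,245),top=(165,220,215,280)).items():
    P=pts(n,D[n]["d"])[b[1]:b[3],b[0]:b[2]].reshape(-1,3)
    Q=P[(P[:,2]>.052)&(P[:,2]<.07)]
    if len(Q)<5: print(n,'few',np.nanmax(P,0));continue
    r=cv2.minAreaRect((Q[:,:2]*1000).astype(np.float32)); print(n,len(Q),r,np.percentile(Q[:,2],[5,50,95]))
E
```

```text
side 246 338 357 278 303
[ 0.57501923 -0.24247622  0.04492871] [ 0.48252764 -0.29534714 -0.00198307] top 97 [ 0.49630314 -0.25754197  0.0410469 ] [ 0.49763628 -0.25697906  0.04056462] [0.03021727 0.02900567 0.00872819]Traceback (most recent call last):
  File "<stdin>", line 10, in <module>
    return umr_minimum(a, axis, None, out, keepdims, initial, where)
ValueError: zero-size array to reduction operation minimum which has no identity
```

View pics/crop1.png

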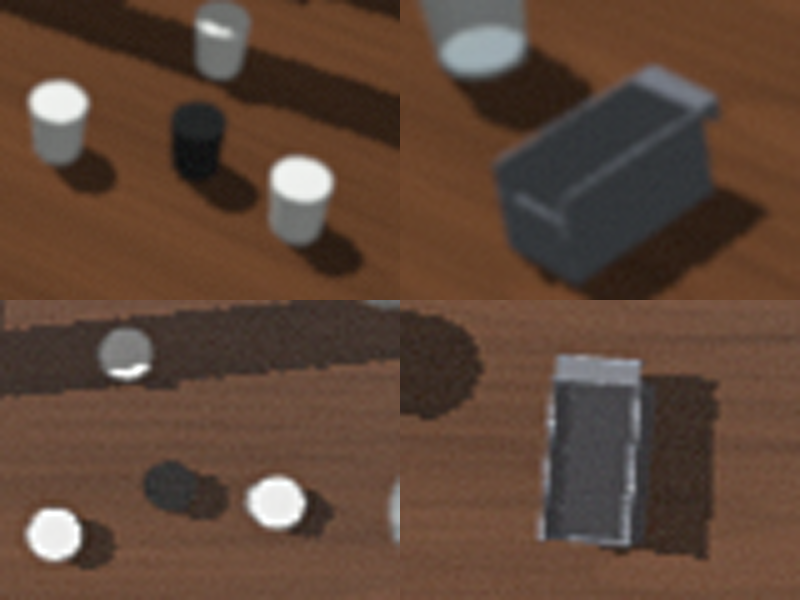

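The crop shows the black stopper at side (344,285) and top (344,247), between the white and clear look-alikes. The bin's lip points away from the robot, with its lip corners at top (181,230) and (198,231).

Run:
```python
from h import *
np.set_printoptions(precision=4,suppress=True)
D={n:np.load(n+"0.npz") for n in("side","top")}
print('stopper tri',tri((344.2,284.5),(344,247.4)),plane("side",344.2,284.5,.04),plane("top",344,247.4,.04))
for n,z in(("top",.06),("top",.06)):pass
print('bin top corners');C=[plane("top",*p,.06) for p in((181.4,230.2),(198,231),(178,267),(196.4,268))]
for c in C:print(c)
f=(C[2]+C[3])/2;b=(C[0]+C[1])/2;print('len',np.linalg.norm(b-f),'yaw',np.degrees(np.arctan2(*(b-f)[1::-1])),f,b)
P=pts("top",D["top"]["d"])
for n,b in dict(side=(150,190,215,245),top=(165,222,215,280)).items():
    P=pts(n,D[n]["d"])[b[1]:b[3],b[0]:b[2]].reshape(-1,3)
    Q=P[(P[:,2]>.045)&(P[:,2]<.075)]
    r=cv2.minAreaRect((Q[:,:2]*1000).astype(np.float32)); print(n,len(Q),r,np.percentile(Q[:,2],[5,50,95]))
# lip in side: corners tri
print('lipR',tri((140+718/5-80,185+103/5),(198,231)),'lipL',tri((140+(655-400)/5,185+67/5),(181.4,230.2)))
# rack via depth side: points above
for n in D:
    P=pts(n,D[n]["d"]);Q=P.reshape(-1,3);w=(Q[:,0]>.3)&(Q[:,0]<1)&(abs(Q[:,1])<.45)
    for z0,z1,l in((.315,.345,'lamp'),(.347,.40,'card'),(.192,.204,'louv')):
        q=Q[w&(Q[:,2]>z0)&(Q[:,2]<z1)]
        if len(q)<5: print(n,l,len(q));continue
        r=cv2.minAreaRect((q[:,:2]*1000).astype(np.float32));print(n,l,len(q),r,np.percentile(q,[2,50,98],axis=0).tolist())
```

```text
stopper tri (array([ 0.4981, -0.2559,  0.0423]), np.float64(0.002185420027666034)) [ 0.501  -0.2558  0.04  ] [ 0.4976 -0.2553  0.04  ]
bin top corners
[0.5591 0.2935 0.06  ]
[0.556  0.2378 0.06  ]
[0.4366 0.3034 0.06  ]
[0.4328 0.2421 0.06  ]
len 0.12305127969046792 yaw -3.306593850325877 [0.4347 0.2727 0.06  ] [0.5575 0.2656 0.06  ]
side 425 ((497.0968322753906, 270.2097473144531), (70.08743286132812, 125.43714141845703), 84.4222183227539) [0.0461 0.055  0.0624]
top 195 ((498.1007080078125, 270.20831298828125), (61.336700439453125, 122.24422454833984), 85.72985076904297) [0.049  0.059  0.0649]
lipR (array([0.557 , 0.2376, 0.0544]), np.float64(0.002636350146106475)) lipL (array([0.5608, 0.2918, 0.0583]), np.float64(0.00528898588528221))
side lamp 2321 ((694.4110107421875, -27.09503173828125), (104.65990447998047, 422.2895202636719), 5.064493179321289) [[0.6312105820627893, -0.23653229764626293, 0.3226394462232946], [0.6614730210516219, -0.05257235162691554, 0.33794439678969923], [0.7424998569440153, 0.17144869930699735, 0.34162674196794235]]
side card 163 ((676.1224975585938, -109.79
[... 810 characters left out ...]
0603967065856], [0.7410200270085646, 0.1742325559936477, 0.34302469373323125]]
top card 30 ((675.7327880859375, -110.44197082519531), (2.5558059215545654, 43.834171295166016), 5.953167915344238) [[0.6726189474035763, -0.1313076093049819, 0.35065987992312536], [0.6750715304126529, -0.10887625835434986, 0.36748059702720626], [0.6778832056272242, -0.09019306228920712, 0.37150624509825536]]
top louv 285 ((686.3616943359375, -29.252670288085938), (114.02098083496094, 399.1742858886719), 4.919588565826416) [[0.6342888093637613, -0.21292561247492264, 0.19239639504796935], [0.7223260795758379, 0.022439862661225243, 0.19993144222815218], [0.7428892880217167, 0.16389913559678232, 0.20373847571601159]]
```

Run:
```python
from h import *
np.set_printoptions(precision=4,suppress=True)
D={n:np.load(n+"0.npz") for n in("side","top")}
def fit(q):
    a,b=np.polyfit(q[:,1],q[:,0],1)
    for _ in range(8):
        r=q[:,0]-a*q[:,1]-b; k=abs(r)<max(.002,2*np.median(abs(r))); a,b=np.polyfit(q[k,1],q[k,0],1)
    return len(q),'yaw',np.degrees(np.arctan(-a)),'x at y=-.105,-.03',a*-.105+b,a*-.03+b,'std',r[k].std()
for n in D:
    P=pts(n,D[n]["d"]);Q=P.reshape(-1,3)
    w=(Q[:,0]>.70)&(Q[:,0]<.76)
    for y0,y1 in((-.2,.0),(-.2,.16),):
        q=Q[w&(Q[:,2]>.178)&(Q[:,2]<.199)&(Q[:,1]>y0)&(Q[:,1]<y1)]
        if len(q)>20: print(n,'louver front',fit(q))
    q=Q[w&(Q[:,2]>.197)&(Q[:,2]<.204)&(Q[:,1]>-.2)&(Q[:,1]<.0)];print(n,'top edge',len(q),fit(q) if len(q)>10 else '')
    # lamp ends & long edges: top surface rect
    m=(P[:,:,2]>.332)&(P[:,:,2]<.345)&(P[:,:,0]>.6)&(P[:,:,0]<.71)
    q=P[m];r=cv2.minAreaRect((q[:,:2]*1000).astype(np.float32));print(n,'lamp',r,fit(q),np.median(q[:,2]))
    q=Q[(Q[:,0]>.6)&(Q[:,0]<.71)&(abs(Q[:,1])<.3)&(Q[:,2]>.347)&(Q[:,2]<.38)];print(n,'card mid',(q.min(0)+q.max(0))/2,np.ptp(q,axis=0))
```

```text
side louver front (455, 'yaw', np.float64(5.09738001193665), 'x at y=-.105,-.03', np.float64(0.7325542015716151), np.float64(0.7258640867533326), 'std', np.float64(0.0015150956030761937))
side louver front (734, 'yaw', np.float64(5.179302442487301), 'x at y=-.105,-.03', np.float64(0.7324731009457569), np.float64(0.7256748827860745), 'std', np.float64(0.001879368466250792))
side top edge 142 (142, 'yaw', np.float64(5.204211966541542), 'x at y=-.105,-.03', np.float64(0.7323589559376381), np.float64(0.7255278620902115), 'std', np.float64(0.0015090531784491806))
side lamp ((671.9784545898438, -29.89306640625), (81.98410034179688, 421.48095703125), 0.9434967041015625) (1639, 'yaw', np.float64(4.698639746890911), 'x at y=-.105,-.03', np.float64(0.6666800701035489), np.float64(0.6605157402707711), 'std', np.float64(0.011931910812289077)) 0.338778705438357
side card mid [ 0.676  -0.1096  0.36  ] [0.0122 0.0454 0.0254]
top louver front (116, 'yaw', np.float64(4.917965159211659), 'x at y=-.105,-.03', np.float64(0.7316564059088553), np.float64(0.72520294796204), 'std', np.float64(0.0007097981058167044))
top louver front (194, 'yaw', np.float64(5.034834218706698), 'x at y=-.105,-.03', np.float64(0.7318395523550705), np.float64(0.7252319532368727), 'std', np.float64(0.0009238276111630178))
top top edge 71 (71, 'yaw', np.float64(4.646242903187057), 'x at y=-.105,-.03', np.float64(0.7332349346062416), np.float64(0.727139650243749), 'std', np.float64(0.0010771858980520939))
top lamp ((669.3045654296875, -31.726715087890625), (81.14599609375, 418.778076171875), 0.030353624373674393) (2469, 'yaw', np.float64(4.967421702408847), 'x at y=-.105,-.03', np.float64(0.6748222288416474), np.float64(0.668303548251473), 'std', np.float64(0.01322960690965678)) 0.33813820320904364
top card mid [ 0.6753 -0.1105  0.3603] [0.0055 0.0435 0.0244]
```

Measured results:
- **Stopper top:** (0.498, -0.256, 0.042)
- **Bin:** origin about (0.490, 0.270), yaw about -4°, rim at 0.06
- **Rack:** yaw 5°
- **Place:** about (0.733, -0.105, 0.20)

All heights and sizes agree with the text.

```bash
cat >> h.py <<'E'
from station import sense
def Rt(yaw,lean):  # tool y along yaw's y, leaning; degrees
    a=np.radians(lean); s,c=np.sin(a),np.cos(a)
    return R.from_euler('z',yaw,degrees=True)*R.from_matrix(np.array([[-c,0,s],[0,1,0],[-s,0,-c]]))
def go(p,Rw=None):
    s=sense(); Rc=R.from_quat(s['tool_rot']); d=(np.array(p)-s['tcp_pos'])*1000
    Rw=Rw or Rc
    print('at',s['tcp_pos'].round(4),'t',s['t'],'gap',round(s['finger_gap'],3),'| turn',(Rc.inv()*Rw).as_rotvec(degrees=True).round(2),'shift before turn',Rc.inv().apply(d).round(1),'after turn',Rw.inv().apply(d).round(1))
E
python3 - <<'E'
from h import *
go([.43,.2,.235]); go([.498,-.256,.10],Rt(-90,0))
E
```

```text
at [0.1944 0.5933 0.2384] t 0.1 gap 0.998 | turn [0. 0. 0.] shift before turn [-346.5 -300.3    3.9] after turn [-346.5 -300.3    3.9]
at [0.1944 0.5933 0.2384] t 0.1 gap 0.998 | turn [-1.100e-01  5.000e-02  7.185e+01] shift before turn [-553.2 -712.2  139.6] after turn [-849.3  303.6  138.4]
```

play_rows --rows '[[[0,0,0],[-29,-25,0],0.3],[[0,0,0],[-29,-25,0],0.3],[[0,0,0],[-29,-25,0],0.3],[[0,0,0],[-29,-25,0],0.3],[[0,0,0],[-29,-25,0],0.3],[[0,0,0],[-29,-25,0],0.3],[[0,0,0],[-29,-25,0],0.3],[[0,0,0],[-29,-25,0],0.3],[[0,0,0],[-29,-25,0],0.3],[[0,0,0],[-29,-25,0],0.3],[[0,0,0],[-29,-25,0],0.3],[[0,0,0],[-29,-25,0],0.3]]'

```text
t: 1.1
tcp_pos: [0.4322, 0.1986, 0.2392]
tool_rot: [0.158, 0.987, -0.0, -0.0]
force: [-0.2, 0.1, -0.0]
finger_gap: 0.698
gripper_force: 0.0
```

play_rows --rows '[[[0,0,6],[0,0,0],0.3],[[0,0,6],[0,0,0],0.3],[[0,0,6],[0,0,0],0.3],[[0,0,6],[0,0,0],0.3],[[0,0,6],[0,0,0],0.3],[[0,0,6],[0,0,0],0.3],[[0,0,6],[0,0,0],0.3],[[0,0,6],[0,0,0],0.3],[[0,0,6],[0,0,0],0.3],[[0,0,6],[0,0,0],0.3],[[0,0,6],[0,0,0],0.3],[[0,0,5.8],[0,0,0],0.3]]'

```text
t: 2.1
tcp_pos: [0.4316, 0.2003, 0.239]
tool_rot: [0.709, 0.706, -0.0, -0.0]
force: [0.2, 0.0, -0.2]
finger_gap: 0.696
gripper_force: 0.0
```

Run:
```python
from h import *
go([.498,-.256,.10],Rt(-90,0))
```

```text
at [0.4316 0.2003 0.239 ] t 2.1 gap 0.696 | turn [-0.05  0.01 -0.25] shift before turn [-456.    68.5  139. ] after turn [-456.3   66.4  139. ]
```

play_rows --rows '[[[0,0,0],[-38,5.7,3],0.3],[[0,0,0],[-38,5.7,3],0.3],[[0,0,0],[-38,5.7,3],0.3],[[0,0,0],[-38,5.7,3],0.3],[[0,0,0],[-38,5.7,3],0.3],[[0,0,0],[-38,5.7,3],0.3],[[0,0,0],[-38,5.7,3],0.3],[[0,0,0],[-38,5.7,3],0.3],[[0,0,0],[-38,5.7,3],0.3],[[0,0,0],[-38,5.7,3],0.3],[[0,0,0],[-38,5.7,3],0.3],[[0,0,0],[-38,5.7,3],0.3]]'

```text
t: 3.1
tcp_pos: [0.5003, -0.2573, 0.2028]
tool_rot: [0.707, 0.707, 0.0, -0.0]
force: [1.3, 0.2, -0.0]
finger_gap: 0.7
gripper_force: 0.0
```

play_rows --rows '[[[0,0,0],[0,0,30],0.3],[[0,0,0],[0,0,30],0.3],[[0,0,0],[0,0,28],0.3],[[0,0,0],[0,0,0],0.3],[[0,0,0],[0,0,0],0.3]]'

```text
t: 3.52
tcp_pos: [0.4996, -0.2548, 0.1139]
tool_rot: [0.707, 0.707, -0.0, -0.002]
force: [0.5, -0.1, 0.4]
finger_gap: 0.698
gripper_force: 0.0
```

Run:
```python
from h import *
from station import snapshot
go([.498,-.256,.018],Rt(-90,0))
S=snapshot("side")[0];T=snapshot("top")[0]
rz=lambda im:cv2.resize(im,(400,300),interpolation=cv2.INTER_CUBIC)
cv2.imwrite("pics/a1.png",np.hstack([rz(S[220:325,280:420]),rz(T[210:270,310:390])])[:,:,::-1])
```

```text
at [ 0.4996 -0.2548  0.1139] t 3.5167 gap 0.698 | turn [-0.21 -0.17  0.04] shift before turn [-1.5 -1.2 95.9] after turn [-1.2 -1.6 95.9]
```

View pics/a1.png

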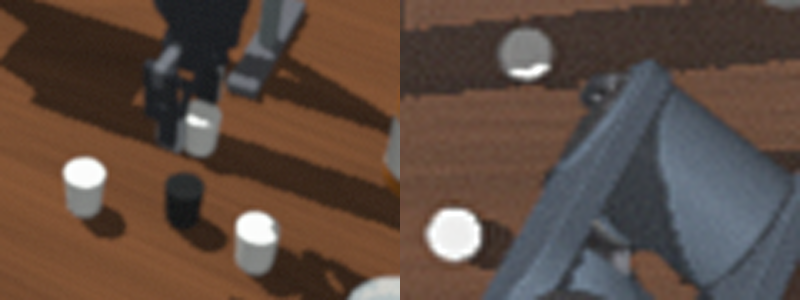

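The picture shows the black stopper at (185,200) in the left crop, free below the gripper, with the fingers above it. I descend and grip.

play_rows --rows '[[[0,0,0],[-1.2,-1.4,32],0.3],[[0,0,0],[0,0,32],0.3],[[0,0,0],[0,0,20],0.3],[[0,0,0],[0,0,12],0.3],[[0,0,0],[0,0,0],0.3],[[0,0,0],[0,0,0],0.8],[[0,0,0],[0,0,0],0.8],[[0,0,0],[0,0,0],0.8],[[0,0,0],[0,0,0],0.8],[[0,0,0],[0,0,0],0.8],[[0,0,0],[0,0,0],0.8],[[0,0,0],[0,0,0],0.8]]' --grip_force 30

```text
t: 4.62
tcp_pos: [0.5005, -0.2576, 0.0213]
tool_rot: [0.707, 0.707, 0.0, 0.002]
force: [-0.3, 0.2, 6.5]
finger_gap: 0.386
gripper_force: 29.9
```

play_rows --rows '[[[0,0,0],[0,0,-15],0.8],[[0,0,0],[0,0,-30],0.8],[[0,0,0],[0,0,-35],0.8],[[0,0,0],[0,0,-35],0.8],[[0,0,0],[0,0,-15],0.8]]'

```text
t: 5.03
tcp_pos: [0.5012, -0.2581, 0.1543]
tool_rot: [0.707, 0.707, 0.0, 0.004]
force: [0.3, -0.4, -0.3]
finger_gap: 0.384
gripper_force: 30.0
```

Run:
```python
from h import *
go([.495,.270,.13],Rt(-94,0))
```

```text
at [ 0.5012 -0.2581  0.1543] t 5.0333 gap 0.384 | turn [0.37 0.27 4.06] shift before turn [528.2  -5.8  21.6] after turn [526.4 -43.   24.3]
```

play_rows --rows '[[[0,0,0],[38,-0.5,0],0.8],[[0,0,0],[38,-0.5,0],0.8],[[0,0,0],[38,-0.5,0],0.8],[[0,0,0],[38,-0.5,0],0.8],[[0,0,0],[38,-0.5,0],0.8],[[0,0,0],[38,-0.5,0],0.8],[[0,0,0],[38,-0.5,0],0.8],[[0,0,0],[38,-0.5,0],0.8],[[0,0,0],[38,-0.5,0],0.8],[[0,0,0],[38,-0.5,0],0.8],[[0,0,0],[38,-0.5,0],0.8],[[0,0,0],[38,-0.5,0],0.8]]'

```text
t: 6.03
tcp_pos: [0.4926, 0.2012, 0.1501]
tool_rot: [0.707, 0.707, 0.001, 0.0]
force: [2.0, -0.3, -1.2]
finger_gap: 0.384
gripper_force: 30.0
```

play_rows --rows '[[[0,0,0],[36,0,0],0.8],[[0,0,0],[36,0,0],0.8],[[0,0,4],[0,0,0],0.8],[[0,0,0],[0,0,0],0.8],[[0,0,0],[0,0,0],0.8]]'

```text
t: 6.45
tcp_pos: [0.4924, 0.2714, 0.1497]
tool_rot: [0.73, 0.683, -0.0, 0.0]
force: [0.1, -1.0, -0.8]
finger_gap: 0.38
gripper_force: 30.0
```

Run:
```python
from h import *
from station import snapshot
go([.493,.270,.055],Rt(-94,0))
S=snapshot("side")[0];T=snapshot("top")[0]
rz=lambda im:cv2.resize(im,(400,300),interpolation=cv2.INTER_CUBIC)
cv2.imwrite("pics/a2.png",np.hstack([rz(S[155:260,120:260]),rz(T[204:279,140:240])])[:,:,::-1])
```

```text
at [0.4924 0.2714 0.1497] t 6.45 gap 0.38 | turn [0.02 0.02 0.2 ] shift before turn [-1.3  0.6 94.7] after turn [-1.4  0.7 94.7]
```

View pics/a2.png

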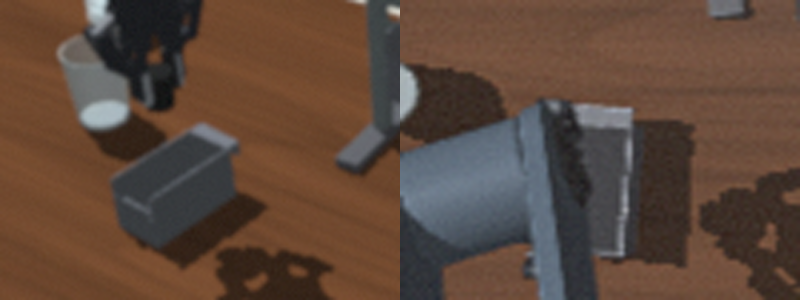

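The stopper is held above the bin (side crop: stopper at (157,92), bin opening at (175,175)). I lower it and let go.

play_rows --rows '[[[0,0,0],[-1,0,30],0.8],[[0,0,0],[0,0,30],0.8],[[0,0,0],[0,0,20],0.8],[[0,0,0],[0,0,12],0.8],[[0,0,0],[0,0,0],0.8],[[0,0,0],[0,0,0],0.45],[[0,0,0],[0,0,0],0.45],[[0,0,0],[0,0,0],0.45],[[0,0,0],[0,0,0],0.45],[[0,0,0],[0,0,0],0.45]]'

```text
t: 7.38
tcp_pos: [0.4934, 0.2705, 0.0584]
tool_rot: [0.731, 0.682, 0.001, 0.0]
force: [-0.3, 0.0, 0.0]
finger_gap: 0.547
gripper_force: 0.0
```

play_rows --rows '[[[0,0,0],[0,0,-20],0.45],[[0,0,0],[0,0,-35],0.45],[[0,0,0],[0,0,-35],0.45],[[0,0,0],[0,0,-35],0],[[0,0,0],[0,0,-35],0]]'

```text
t: 7.8
tcp_pos: [0.4923, 0.2703, 0.2194]
tool_rot: [0.731, 0.682, 0.0, 0.0]
force: [1.0, 1.0, -0.6]
finger_gap: 0.812
gripper_force: 0.0
```

Run:
```python
from h import *
Rw=Rt(-4,28)
B=np.array([.490,.270,0]);by=R.from_euler('z',-4,degrees=True)
for dp in((-.033,0,.032),):
    p=B+by.apply(dp); go(p,Rw); go(p-Rw.apply([0,0,.12]),Rw)
```

```text
at [0.4923 0.2703 0.2194] t 7.8 gap 0.812 | turn [-21.92 -21.95 -87.98] shift before turn [ -0.4 -35.4 187.4] after turn [119.2  -0.4 148.9]
at [0.4923 0.2703 0.2194] t 7.8 gap 0.812 | turn [-21.92 -21.95 -87.98] shift before turn [ -0.3 -91.7  81.4] after turn [119.2  -0.4  28.9]
```

play_rows --rows '[[[-1.37,-1.37,-5.5],[0,0,0],0],[[-1.37,-1.37,-5.5],[0,0,0],0],[[-1.37,-1.37,-5.5],[0,0,0],0],[[-1.37,-1.37,-5.5],[0,0,0],0],[[-1.37,-1.37,-5.5],[0,0,0],0],[[-1.37,-1.37,-5.5],[0,0,0],0],[[-1.37,-1.37,-5.5],[0,0,0],0],[[-1.37,-1.37,-5.5],[0,0,0],0],[[-1.37,-1.37,-5.5],[0,0,0],0],[[-1.37,-1.37,-5.5],[0,0,0],0],[[-1.37,-1.37,-5.5],[0,0,0],0],[[-1.37,-1.37,-5.5],[0,0,0],0]]'

```text
t: 8.8
tcp_pos: [0.4926, 0.2706, 0.218]
tool_rot: [0.227, 0.955, -0.006, 0.191]
force: [-0.3, 0.1, 0.2]
finger_gap: 0.998
gripper_force: 0.0
```

play_rows --rows '[[[-1.37,-1.37,-5.5],[0,0,0],0],[[-1.37,-1.37,-5.5],[0,0,0],0],[[-1.37,-1.37,-5.5],[0,0,0],0],[[-1.37,-1.37,-5.5],[0,0,0],0],[[0,0,0],[30,0,0],0],[[0,0,0],[30,0,0],0],[[0,0,0],[30,0,0],0],[[0,0,0],[29,0,0],0],[[0,0,0],[0,0,0],0],[[0,0,0],[0,0,0],0]]'

```text
t: 9.63
tcp_pos: [0.3904, 0.2774, 0.1632]
tool_rot: [0.033, 0.97, -0.009, 0.241]
force: [-0.2, -0.1, 0.5]
finger_gap: 1.003
gripper_force: 0.0
```

Run:
```python
from h import *
from station import snapshot
B=np.array([.490,.270,0]);by=R.from_euler('z',-4,degrees=True)
Rw=Rt(-4,28); p=B+by.apply([-.033,0,.032]); go(p,Rw)
S,sd=snapshot("side");T,td=snapshot("top")
np.savez("s2.npz",p=S,d=sd);np.savez("t2.npz",p=T,d=td)
rz=lambda im:cv2.resize(im,(400,300),interpolation=cv2.INTER_CUBIC)
cv2.imwrite("pics/a3.png",np.hstack([rz(S[155:260,120:260]),rz(T[204:279,140:240])])[:,:,::-1])
for n,d,b in (("side",sd,(150,190,215,245)),("top",td,(165,222,215,280))):
    Q=pts(n,d)[b[1]:b[3],b[0]:b[2]].reshape(-1,3)
    q=Q[(Q[:,2]>.045)&(Q[:,2]<.07)&(Q[:,0]>.54)]
    print(n,'lip',len(q),q.min(0),q.max(0),cv2.minAreaRect((q[:,:2]*1000).astype(np.float32)))
```

```text
at [0.3904 0.2774 0.1632] t 9.6333 gap 1.003 | turn [-0.02 -0.08  0.14] shift before turn [  2.3  -0.4 147.3] after turn [  2.5  -0.4 147.3]
side lip 122 [0.54046931 0.23512871 0.04514016] [0.56073737 0.29714898 0.06336973] ((549.531982421875, 266.05078125), (61.48545837402344, 19.965057373046875), 87.31497955322266)
top lip 86 [0.54263329 0.23835573 0.05123936] [0.55979601 0.29504898 0.0695578 ] ((551.1951904296875, 266.66839599609375), (56.73986053466797, 16.95138931274414), 89.60981750488281)
```

View pics/a3.png

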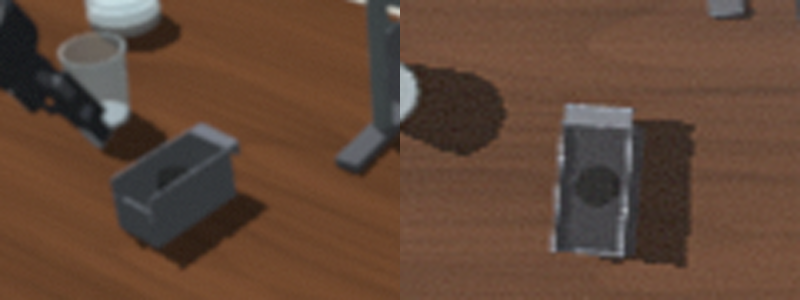

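The stopper stands in the bin (top crop (598,186)), and the bin has not moved. I advance along the tool axis and grip the bin.

play_rows --rows '[[[0,0,0],[2,0,35],0],[[0,0,0],[0,0,35],0],[[0,0,0],[0,0,35],0],[[0,0,0],[0,0,25],0],[[0,0,0],[0,0,17],0],[[0,0,0],[0,0,0],0],[[0,0,0],[0,0,0],0.5],[[0,0,0],[0,0,0],0.5],[[0,0,0],[0,0,0],0.5],[[0,0,0],[0,0,0],0.5],[[0,0,0],[0,0,0],0.5],[[0,0,0],[0,0,0],0.5]]' --grip_force 60

```text
t: 10.73
tcp_pos: [0.46, 0.2839, 0.0675]
tool_rot: [0.036, 0.973, -0.017, 0.229]
force: [-1.0, 1.3, -0.2]
finger_gap: 0.499
gripper_force: 0.0
```

Run:
```python
from h import *
go([.5,.2,.25]); print(sense()['gripper_force'],sense()['force'])
```

```text
at [0.46   0.2839 0.0675] t 10.7333 gap 0.499 | turn [0. 0. 0.] shift before turn [-122.6  -83.5 -141.2] after turn [-122.6  -83.5 -141.2]
0.0 [-0.95282905  1.26675173 -0.22383843]
```

Run:
```python
from h import *
from station import snapshot
s=sense();print(s['q'].round(3),s['tau'].round(1))
S=snapshot("side")[0];T=snapshot("top")[0]
rz=lambda im:cv2.resize(im,(400,300),interpolation=cv2.INTER_CUBIC)
cv2.imwrite("pics/a4.png",np.hstack([rz(S[155:260,120:260]),rz(T[204:279,140:240])])[:,:,::-1])
```

```text
[ 0.481  0.686  2.026 -1.43   0.256  0.36 ] [ -0.  -37.9  -4.6  -0.4   0.6  -0. ]
```

View pics/a4.png

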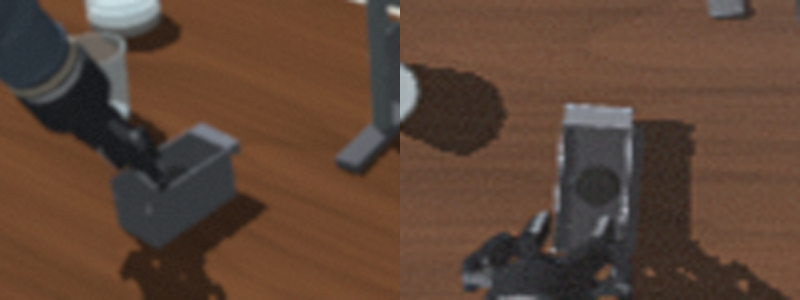

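The picture shows the bin and stopper unmoved, with the fingers hovering just above the bin front. Joint 4 is at its limit (-1.43), so I back out and use a smaller lean. The missing degrees come from drooping the bin when it hangs.

play_rows --rows '[[[0,0,0],[0,0,-20],0.5],[[0,0,0],[0,0,-30],0.5],[[0,0,0],[0,0,-35],0.5],[[0,0,0],[0,0,-35],0],[[0,0,0],[0,0,0],0],[[0,0,0],[0,0,0],0]]'

```text
t: 11.33
tcp_pos: [0.4077, 0.2904, 0.1747]
tool_rot: [0.036, 0.972, -0.016, 0.231]
force: [-0.2, 0.1, 0.1]
finger_gap: 0.902
gripper_force: 0.0
```

Run:
```python
from h import *
print(sense()['q'].round(3))
B=np.array([.490,.2705,0]);by=R.from_euler('z',-4,degrees=True)
Rw=Rt(-4,22); p=B+by.apply([-.034,0,.032]); go(p,Rw);go(p-Rw.apply([0,0,.1]),Rw)
```

```text
[ 0.557  0.425  2.044 -0.783  0.405 -0.252]
at [0.4077 0.2904 0.1747] t 11.3333 gap 0.902 | turn [-0.98  4.76 -0.1 ] shift before turn [ 20.1 -11.6 150. ] after turn [  7.6 -14.1 150.9]
at [0.4077 0.2904 0.1747] t 11.3333 gap 0.902 | turn [-0.98  4.76 -0.1 ] shift before turn [ 11.8 -13.2  50.3] after turn [  7.6 -14.1  50.9]
```

play_rows --rows '[[[-1,6.8,0],[0,0,0],0],[[0,0,0],[4,-7,0],0],[[0,0,0],[3,-7,0],0],[[0,0,0],[0,0,15],0],[[0,0,0],[0,0,15],0],[[0,0,0],[0,0,15],0],[[0,0,0],[0,0,0],0],[[0,0,0],[0,0,0],0]]'

```text
t: 12.0
tcp_pos: [0.4174, 0.27, 0.1269]
tool_rot: [0.038, 0.979, -0.019, 0.202]
force: [-0.4, -0.9, 0.5]
finger_gap: 1.001
gripper_force: 0.0
```

Run:
```python
from h import *
print(sense()['q'].round(3))
B=np.array([.490,.2705,0]);by=R.from_euler('z',-4,degrees=True)
Rw=Rt(-4,20); p=B+by.apply([-.034,0,.032]); go(p,Rw)
```

```text
[ 0.484  0.519  2.066 -0.83   0.316 -0.244]
at [0.4174 0.27   0.1269] t 12.0 gap 1.001 | turn [-1.42  3.34 -0.21] shift before turn [  2.4   8.1 102.2] after turn [ -3.6   5.6 102.3]
```

play_rows --rows '[[[-0.5,1.1,0],[0,0,0],0],[[-0.5,1.1,0],[0,0,0],0],[[-0.4,1.1,0],[0,0,0],0],[[0,0,0],[-3,6,0],0],[[0,0,0],[0,0,10],0],[[0,0,0],[0,0,10],0],[[0,0,0],[0,0,10],0],[[0,0,0],[0,0,10],0],[[0,0,0],[0,0,0],0],[[0,0,0],[0,0,0],0]]'

```text
t: 12.83
tcp_pos: [0.4354, 0.2763, 0.0921]
tool_rot: [0.036, 0.984, -0.005, 0.176]
force: [0.1, -0.0, 0.3]
finger_gap: 1.0
gripper_force: 0.0
```

Run:
```python
from h import *
print(sense()['q'].round(3))
B=np.array([.490,.2705,0]);by=R.from_euler('z',-4,degrees=True)
Rw=Rt(-4,20); p=B+by.apply([-.034,0,.032]); go(p,Rw)
```

```text
[ 0.444  0.598  2.029 -0.702  0.263 -0.396]
at [0.4354 0.2763 0.0921] t 12.8333 gap 1.0 | turn [ 0.13  0.23 -0.2 ] shift before turn [ 1.2 -2.2 63.6] after turn [ 0.9 -2.  63.6]
```

play_rows --rows '[[[0,0,0],[1,-2,9],0],[[0,0,0],[0,0,9],0],[[0,0,0],[0,0,9],0],[[0,0,0],[0,0,9],0],[[0,0,0],[0,0,9],0],[[0,0,0],[0,0,9],0],[[0,0,0],[0,0,9],0],[[0,0,0],[0,0,0],0],[[0,0,0],[0,0,0],0]]'

```text
t: 13.58
tcp_pos: [0.4564, 0.2731, 0.0331]
tool_rot: [0.036, 0.984, -0.005, 0.176]
force: [-0.3, -0.0, 0.4]
finger_gap: 0.998
gripper_force: 0.0
```

Run:
```python
from h import *
print(sense()['q'].round(3))
B=np.array([.490,.2705,0]);by=R.from_euler('z',-4,degrees=True)
Rw=Rt(-4,20); p=B+by.apply([-.034,0,.032]); go(p,Rw)
```

```text
[ 0.417  0.737  2.013 -1.14   0.177  0.028]
at [0.4564 0.2731 0.0331] t 13.5833 gap 0.998 | turn [ 0.15  0.27 -0.21] shift before turn [ 0.6 -0.2  0.9] after turn [ 0.6 -0.2  0.9]
```

Exactly on target, so I close on the bin.

play_rows --rows '[[[0,0,0],[0,0,0],0.6],[[0,0,0],[0,0,0],0.6],[[0,0,0],[0,0,0],0.6],[[0,0,0],[0,0,0],0.6],[[0,0,0],[0,0,0],0.6],[[0,0,0],[0,0,0],0.6]]' --grip_force 60

```text
t: 14.08
tcp_pos: [0.4562, 0.2731, 0.0337]
tool_rot: [0.036, 0.984, -0.004, 0.176]
force: [-1.7, 0.3, 5.9]
finger_gap: 0.692
gripper_force: 65.1
```

play_rows --rows '[[[0,0,0],[0,0,-9],0.6],[[0,0,0],[0,0,-9],0.6],[[0,0,0],[0,0,-9],0.6],[[0,0,0],[0,0,-9],0.6],[[0,0,0],[0,0,-9],0.6],[[0,0,0],[0,0,-12],0.6],[[0,0,0],[0,0,-20],0.6],[[0,0,0],[0,0,-20],0.6],[[0,0,0],[0,0,-20],0.6],[[0,0,0],[0,0,-20],0.6],[[0,0,0],[0,0,0],0.6]]'

```text
t: 15.0
tcp_pos: [0.4085, 0.2764, 0.1641]
tool_rot: [0.036, 0.983, -0.003, 0.177]
force: [-0.3, 0.0, -1.1]
finger_gap: 0.691
gripper_force: 64.9
```

```bash
cat >> h.py <<'E'
RB=R.from_euler('z',-4,degrees=True)
TR=R.from_quat([0.036,0.984,-0.004,0.176])
TB=TR.inv()*RB; PB=TR.inv().apply(np.array([.490,.2705,0])-[.4562,.2731,.0337])  # bin in tool
PL=np.array([.7332,-.105,.200]); RK=R.from_euler('z',5,degrees=True)
def hang(off,droop,PL=PL,TB=TB,PB=PB):   # off: rack-axes mm of hook point from the place
    Rb=RK*R.from_euler('y',-droop,degrees=True); h=PL+RK.apply(np.array(off)/1000)
    o=h-Rb.apply([.0605,0,.057]); Rw=Rb*TB.inv(); return o-Rw.apply(PB),Rw
E
python3 - <<'E'
from h import *
print(sense()['q'].round(3))
go([.45,-.10,.17]); 
for o in((-60,0,25),(0,0,25),(0,0,0)):
    p,Rw=hang(o,6); print(o,p.round(4),Rw.as_matrix()[:,2].round(3)); go(p,Rw)
E
```

```text
[ 0.472  0.425  2.03  -0.454  0.413 -0.633]
at [0.4085 0.2764 0.1641] t 15.0 gap 0.691 | turn [0. 0. 0.] shift before turn [ -67.1 -372.4   16.1] after turn [ -67.1 -372.4   16.1]
(-60, 0, 25) [ 0.5823 -0.118   0.192 ] [ 0.441  0.042 -0.897]
at [0.4085 0.2764 0.1641] t 15.0 gap 0.691 | turn [-3.51 -5.78 -8.31] shift before turn [-199.7 -380.7   42. ] after turn [-138.4 -407.6   34.9]
(0, 0, 25) [ 0.6421 -0.1127  0.192 ] [ 0.441  0.042 -0.897]
at [0.4085 0.2764 0.1641] t 15.0 gap 0.691 | turn [-3.51 -5.78 -8.31] shift before turn [-255.1 -371.1   62.8] after turn [-192.2 -407.5   61.5]
(0, 0, 0) [ 0.6421 -0.1127  0.167 ] [ 0.441  0.042 -0.897]
at [0.4085 0.2764 0.1641] t 15.0 gap 0.691 | turn [-3.51 -5.78 -8.31] shift before turn [-246.4 -371.3   86.2] after turn [-181.2 -407.6   83.9]
```

play_rows --rows '[[[0,0,0],[-9,-10,2],0.6],[[0,0,0],[-9,-20,2],0.6],[[0,0,0],[-9,-30,2],0.6],[[0,0,0],[-9,-34,2],0.6],[[0,0,0],[-6,-34,2],0.6],[[0,0,0],[-6,-34,2],0.6],[[0,0,0],[-6,-34,2],0.6],[[0,0,0],[-6,-34,2],0.6],[[0,0,0],[-6,-34,0],0.6],[[0,0,0],[-1,-34,0],0.6],[[0,0,0],[0,-34,0],0.6],[[0,0,0],[0,-30,0],0.6]]'

```text
t: 16.0
tcp_pos: [0.4491, -0.0716, 0.1669]
tool_rot: [0.036, 0.984, -0.004, 0.174]
force: [0.0, 0.9, -1.2]
finger_gap: 0.697
gripper_force: 65.1
```

Run:
```python
from h import *
print(sense()['q'].round(3))
p,Rw=hang((-75,0,25),6);go(p,Rw)
```

```text
[-0.502  0.36   2.171  0.476  0.325 -2.429]
at [ 0.4491 -0.0716  0.1669] t 16.0 gap 0.697 | turn [-3.63 -6.13 -8.34] shift before turn [-122.7  -38.8   18. ] after turn [-113.2  -57.5   27.7]
```

play_rows --rows '[[[0,0,0],[-12,0,1],0.6],[[0,0,0],[-15,0,2],0.6],[[0,0,0],[-15,0,3],0.6],[[0,0,0],[-15,0,3],0.6],[[0,0,0],[-15,-8,3],0.6],[[0,0,0],[-15,-8,2],0.6],[[0,0,0],[-15,-8,2],0.6],[[0,0,0],[-12,-8,2],0.6],[[0,0,0],[-8,-6,0],0.6],[[0,0,0],[0,0,0],0.6],[[0,0,0],[0,0,0],0.6]]'

```text
t: 16.92
tcp_pos: [0.5666, -0.1163, 0.1916]
tool_rot: [0.036, 0.984, -0.004, 0.174]
force: [-0.8, -0.5, -2.1]
finger_gap: 0.692
gripper_force: 65.2
```

Run:
```python
from h import *
print(sense()['q'].round(3))
p,Rw=hang((-75,0,25),6);go(p,Rw)
```

```text
[-0.465  0.437  1.855  0.264  0.543 -2.168]
at [ 0.5666 -0.1163  0.1916] t 16.9167 gap 0.692 | turn [-3.58 -6.19 -8.33] shift before turn [-1.1 -2.9  0. ] after turn [-0.6 -3.  -0.1]
```

play_rows --rows '[[[-0.7,-1.2,-1.7],[0,0,0],0.6],[[-0.7,-1.2,-1.7],[0,0,0],0.6],[[-0.7,-1.2,-1.7],[0,0,0],0.6],[[-0.7,-1.2,-1.7],[0,0,0],0.6],[[-0.7,-1.3,-1.6],[0,0,0],0.6],[[0,0,0],[-1,-3,0],0.6],[[0,0,0],[0,0,0],0.6],[[0,0,0],[0,0,0],0.6]]'

```text
t: 17.58
tcp_pos: [0.5681, -0.1192, 0.1927]
tool_rot: [-0.041, 0.973, 0.011, 0.227]
force: [-0.2, 0.5, -1.4]
finger_gap: 0.693
gripper_force: 65.3
```

Run:
```python
from h import *
from station import snapshot
np.set_printoptions(precision=4,suppress=True)
print(sense()['q'].round(3))
p,Rw=hang((-75,0,25),6);go(p,Rw)
s=sense();Rc=R.from_quat(s['tool_rot']);o=s['tcp_pos']+Rc.apply(PB);Rb=Rc*TB
print('expected bin origin',o,Rb.as_euler('zyx',degrees=True))
I={n:snapshot(n) for n in("side","top")}
cv2.imwrite("pics/a5.png",np.hstack([cv2.resize(I["side"][0][95:245,240:400],(427,400)),cv2.resize(I["top"][0][160:280,260:370],(367,400))])[:,:,::-1])
for n in I:
    Q=pts(n,I[n][1]).reshape(-1,3); L=Rb.inv().apply(Q-o)  # in expected bin frame
    k=(L[:,0]>.054)&(L[:,0]<.08)&(abs(L[:,1])<.045)&(L[:,2]>.05)&(L[:,2]<.075)
    print(n,'lip top',k.sum(),L[k].min(0),L[k].max(0),np.median(L[k],0))
    for s_ in(1,-1):
        k=(L[:,0]>-.02)&(L[:,0]<.05)&(abs(L[:,1]*s_-.03)<.008)&(L[:,2]>.053)&(L[:,2]<.075)
        print('  rim',s_,k.sum(),np.median(L[k],0),np.polyfit(L[k,0],L[k,2],1) if k.sum()>8 else '')
    k=(L[:,0]>-.03)&(L[:,0]<.05)&(L[:,1]<-.026)&(L[:,1]>-.04)&(L[:,2]>.005)&(L[:,2]<.055);print('  right wall',k.sum(),np.median(L[k],0),np.polyfit(L[k,0],L[k,1],1) if k.sum()>8 else '')
```

```text
[-0.532  0.434  1.914  0.587  0.485 -2.669]
at [ 0.5681 -0.1192  0.1927] t 17.5833 gap 0.693 | turn [-0.11 -0.05  0.07] shift before turn [1.  0.  0.4] after turn [1.  0.  0.3]
expected bin origin [ 0.6052 -0.1163  0.1627] [ 5.0426 -5.9362  0.3966]
side lip top 93 [ 0.0541 -0.0274  0.0512] [0.0732 0.0273 0.064 ] [ 0.0615 -0.0029  0.0601]
  rim 1 0 [nan nan nan] 
  rim -1 11 [ 0.0412 -0.0283  0.06  ] [-0.0958  0.0633]
  right wall 44 [ 0.0268 -0.0283  0.0128] [-0.0022 -0.0283]
top lip top 77 [ 0.0541 -0.0281  0.0524] [0.0659 0.029  0.0653] [0.0599 0.0014 0.0596]
  rim 1 28 [0.0136 0.0295 0.0601] [0.0412 0.0593]
  rim -1 26 [ 0.0141 -0.0274  0.0595] [0.0599 0.0586]
  right wall 43 [ 0.0094 -0.0265  0.0368] [ 0.0482 -0.0277]
  return _methods._mean(a, axis=axis, dtype=dtype,
  ret = um.true_divide(
```

View pics/a5.png

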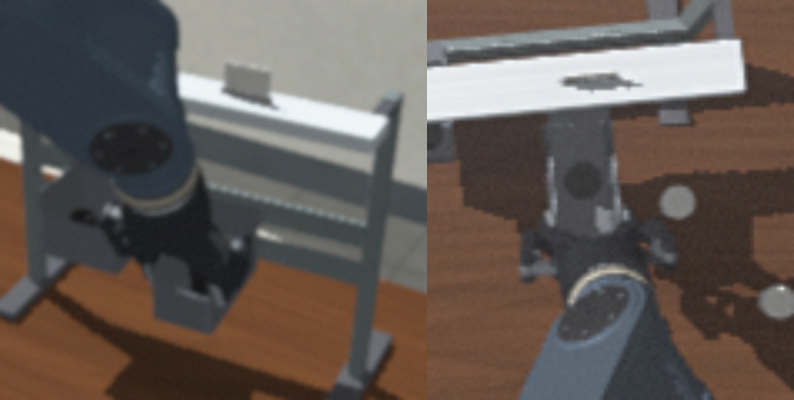

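The crops show the bin in front of the free place, below the card (left (245,75)), with the stopper inside at right (583,180). Depth puts the rim and lip at z = 60 in the expected bin frame, so it has not slipped. To clear the lower strip I insert with only 1.5° of droop.

Run:
```python
from h import *
p,Rw=hang((-75,0,22),1.5);go(p,Rw)
```

```text
at [ 0.5684 -0.1191  0.1928] t 17.6833 gap 0.691 | turn [-0.08  4.48  0.12] shift before turn [ 1.5 -0.1 -4.5] after turn [ 1.9 -0.1 -4.4]
```

play_rows --rows '[[[0,1.5,0],[0,0,0],0.6],[[0,1.5,0],[0,0,0],0.6],[[0,1.5,0],[0,0,0],0.6],[[0,0,0],[2,0,-4.5],0.6],[[0,0,0],[0,0,0],0.6],[[0,0,0],[0,0,0],0.6]]'

```text
t: 18.18
tcp_pos: [0.5646, -0.1193, 0.1964]
tool_rot: [-0.042, 0.981, 0.01, 0.189]
force: [0.0, 0.5, -2.4]
finger_gap: 0.691
gripper_force: 65.2
```

Run:
```python
from h import *
print(sense()['q'].round(3))
p,Rw=hang((-.5,0,22),1.5);go(p,Rw)
p,Rw=hang((-.5,0,0),1.5);go(p,Rw)
```

```text
[-0.511  0.428  1.865  0.403  0.568 -2.478]
at [ 0.5646 -0.1193  0.1964] t 18.1833 gap 0.691 | turn [-0.07  0.02  0.12] shift before turn [-69.6  -0.2  28. ] after turn [-69.6  -0.   28. ]
at [ 0.5646 -0.1193  0.1964] t 18.1833 gap 0.691 | turn [-0.07  0.02  0.12] shift before turn [-61.4  -0.2  48.4] after turn [-61.4  -0.2  48.4]
```

play_rows --rows '[[[0,0,0],[-8.7,0,3.5],0.6],[[0,0,0],[-8.7,0,3.5],0.6],[[0,0,0],[-8.7,0,3.5],0.6],[[0,0,0],[-8.7,0,3.5],0.6],[[0,0,0],[-8.7,0,3.5],0.6],[[0,0,0],[-8.7,0,3.5],0.6],[[0,0,0],[-8.7,0,3.5],0.6],[[0,0,0],[-8.7,0,3.5],0.6],[[0,0,0],[0,0,0],0.6],[[0,0,0],[0,0,0],0.6],[[0,0,0],[0,0,0],0.6]]'

```text
t: 19.1
tcp_pos: [0.6394, -0.113, 0.1958]
tool_rot: [-0.042, 0.981, 0.01, 0.188]
force: [-0.7, -0.1, -1.3]
finger_gap: 0.694
gripper_force: 65.2
```

Run:
```python
from h import *
from station import snapshot
np.set_printoptions(precision=4,suppress=True)
print(sense()['q'].round(3),sense()['force'])
p,Rw=hang((-.5,0,22),1.5);go(p,Rw)
p,Rw=hang((-.5,0,0),1.5);go(p,Rw)
s=sense();Rc=R.from_quat(s['tool_rot']);o=s['tcp_pos']+Rc.apply(PB);Rb=Rc*TB
I={n:snapshot(n) for n in("side","top")}
for n in I:
    Q=pts(n,I[n][1]).reshape(-1,3); L=Rb.inv().apply(Q-o)
    k=(L[:,0]>.05)&(L[:,0]<.085)&(abs(L[:,1])<.04)&(L[:,2]>.05)&(L[:,2]<.07)
    print(n,'lip top',k.sum(),L[k].min(0) if k.any() else '',L[k].max(0) if k.any() else '')
S=I["side"][0]
cv2.imwrite("pics/a6.png",cv2.resize(S[110:210,280:400],(720,600),interpolation=cv2.INTER_CUBIC)[:,:,::-1])
```

```text
[-0.431  0.51   1.693  0.32   0.631 -2.318] [-0.6921 -0.0518 -1.2603]
at [ 0.6394 -0.113   0.1958] t 19.1 gap 0.694 | turn [-0.07 -0.03  0.11] shift before turn [-0.   0.  -0.4] after turn [-0.   0.  -0.4]
at [ 0.6394 -0.113   0.1958] t 19.1 gap 0.694 | turn [-0.07 -0.03  0.11] shift before turn [ 8.1 -0.  20. ] after turn [ 8.1 -0.1 20. ]
side lip top 68 [ 0.0504 -0.0285  0.052 ] [0.0723 0.0158 0.0643]
top lip top 110 [ 0.0506 -0.0279  0.0506] [0.0699 0.028  0.0664]
```

View pics/a6.png

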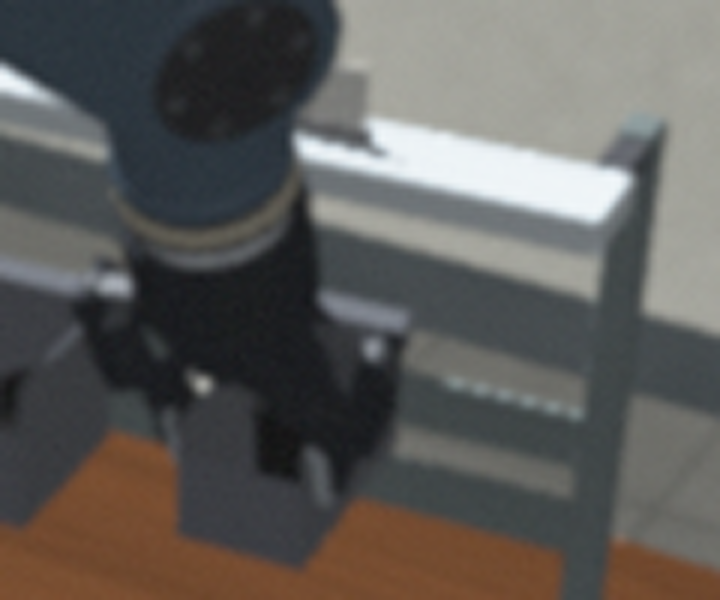

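The lip (410,320) sits above the top louver with no contact, and the lamp is clear. I lower in small steps.

play_rows --rows '[[[0,0,0],[0.75,0,1.8],0.6],[[0,0,0],[0.75,0,1.8],0.6],[[0,0,0],[0.75,0,1.8],0.6],[[0,0,0],[0.75,0,1.8],0.6],[[0,0,0],[0.75,0,1.8],0.6],[[0,0,0],[0.75,0,1.8],0.6],[[0,0,0],[0,0,0],0.6],[[0,0,0],[0,0,0],0.6]]'

```text
t: 19.87
tcp_pos: [0.6394, -0.1132, 0.1841]
tool_rot: [-0.042, 0.981, 0.009, 0.188]
force: [0.1, -0.4, -1.3]
finger_gap: 0.695
gripper_force: 65.2
```

play_rows --rows '[[[0,0,0],[0.75,0,1.8],0.6],[[0,0,0],[0.75,0,1.8],0.6],[[0,0,0],[0.75,0,1.8],0.6],[[0,0,0],[0,0,0],0.6],[[0,0,0],[0,0,0],0.6]]'

```text
t: 20.28
tcp_pos: [0.6393, -0.1131, 0.1783]
tool_rot: [-0.042, 0.981, 0.01, 0.188]
force: [0.3, 0.0, -1.2]
finger_gap: 0.693
gripper_force: 65.2
```

play_rows --rows '[[[0,0,0],[0.37,0,0.93],0.6],[[0,0,0],[0.37,0,0.93],0.6],[[0,0,0],[0.37,0,0.93],0.6],[[0,0,0],[0,0,0],0.6]]'

```text
t: 20.62
tcp_pos: [0.6393, -0.1131, 0.1753]
tool_rot: [-0.042, 0.981, 0.01, 0.188]
force: [-0.3, 0.6, -1.5]
finger_gap: 0.692
gripper_force: 65.2
```

play_rows --rows '[[[0,0,0],[0.37,0,0.93],0.6],[[0,0,0],[0,0,0],0.6],[[0,0,0],[0,0,0],0.6]]'

```text
t: 20.87
tcp_pos: [0.6394, -0.1132, 0.1745]
tool_rot: [-0.042, 0.981, 0.009, 0.189]
force: [0.2, -0.8, -1.5]
finger_gap: 0.692
gripper_force: 65.2
```

play_rows --rows '[[[0,0,0],[0.37,0,0.93],0.6],[[0,0,0],[0,0,0],0.6],[[0,0,0],[0,0,0],0.6]]'

```text
t: 21.12
tcp_pos: [0.6396, -0.1132, 0.174]
tool_rot: [-0.042, 0.981, 0.009, 0.189]
force: [-1.1, -0.1, 1.7]
finger_gap: 0.693
gripper_force: 65.8
```

play_rows --rows '[[[0,0,0],[0.37,0,0.93],0.6],[[0,0,0],[0,0,0],0.6],[[0,0,0],[0,0,0],0.6]]'

```text
t: 21.37
tcp_pos: [0.6397, -0.1132, 0.1735]
tool_rot: [-0.042, 0.981, 0.009, 0.189]
force: [-3.3, 1.2, 5.3]
finger_gap: 0.697
gripper_force: 66.3
```

Contact came at the expected height. I do a gentle pull-back test to confirm the lip is behind the strip.

play_rows --rows '[[[0,0,0],[1.4,0,-0.8],0.6],[[0,0,0],[1.4,0,-0.55],0.6],[[0,0,0],[1.4,0,-0.55],0.6],[[0,0,0],[0,0,0],0.6],[[0,0,0],[0,0,0],0.6]]'

```text
t: 21.78
tcp_pos: [0.6363, -0.1142, 0.1736]
tool_rot: [-0.042, 0.981, 0.009, 0.19]
force: [3.8, 1.2, 2.0]
finger_gap: 0.697
gripper_force: 65.4
```

play_rows --rows '[[[0,0,0],[0,0,0],0.3],[[0,0,0],[0,0,0],0],[[0,0,0],[0,0,0],0],[[0,0,0],[0,0,0],0],[[0,0,0],[0,0,0],0],[[0,0,0],[0,0,0],0]]'

```text
t: 22.28
tcp_pos: [0.6341, -0.1133, 0.1721]
tool_rot: [-0.042, 0.981, 0.01, 0.188]
force: [-0.2, 0.3, -1.3]
finger_gap: 1.0
gripper_force: 0.0
```

play_rows --rows '[[[0,0,0],[6,0,-8],0],[[0,0,0],[10,0,-10],0],[[0,0,0],[15,0,-15],0],[[0,0,0],[15,0,-15],0],[[0,0,0],[20,0,-15],0],[[0,0,0],[20,0,-15],0],[[0,0,0],[20,0,-15],0],[[0,0,0],[20,0,-15],0],[[0,0,0],[15,0,-10],0],[[0,0,0],[0,0,0],0]]'

```text
t: 23.12
tcp_pos: [0.4572, -0.1276, 0.2304]
tool_rot: [-0.041, 0.981, 0.01, 0.188]
force: [-0.5, 0.4, -0.7]
finger_gap: 1.0
gripper_force: 0.0
```

Run:
```python
from h import *
from station import snapshot
np.set_printoptions(precision=4,suppress=True)
S,d=snapshot("side");T,td=snapshot("top")
o=PL;Q=RK.inv()
for n,dd in(("side",d),("top",td)):
    L=Q.apply(pts(n,dd).reshape(-1,3)-PL)
    k=(L[:,0]>-.14)&(L[:,0]<-.01)&(abs(L[:,1])<.04)&(L[:,2]>-.085)&(L[:,2]<.03)
    print(n,k.sum(),np.percentile(L[k],[2,50,98],axis=0))
    k=(L[:,0]>.002)&(L[:,0]<.03)&(abs(L[:,1])<.045)&(L[:,2]>-.03)&(L[:,2]<.02);print(' lip behind',k.sum(),L[k].min(0) if k.any() else '',L[k].max(0) if k.any() else '')
cv2.imwrite("pics/a7.png",np.hstack([cv2.resize(S[100:240,230:400],(470,387)),cv2.resize(T[150:270,260:360],(322,387))])[:,:,::-1])
```

```text
side 892 [[-0.1159 -0.0303 -0.0652]
 [-0.0673 -0.0079 -0.0284]
 [-0.0106  0.0292  0.002 ]]
 lip behind 35 [ 0.0021 -0.0425 -0.02  ] [0.0081 0.0424 0.0055]
top 368 [[-0.1149 -0.0291 -0.0711]
 [-0.0854 -0.0023 -0.0612]
 [-0.0109  0.0296  0.0013]]
 lip behind 62 [ 0.0021 -0.0433 -0.0296] [0.0146 0.0423 0.0069]
```

View pics/a7.png

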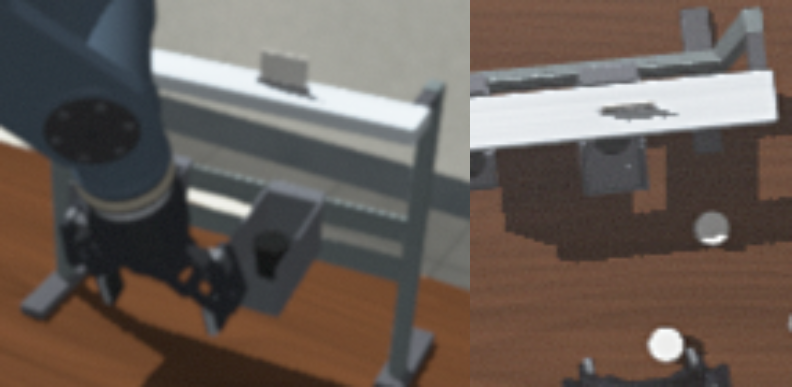

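The bin hangs on the louver below the card, centred to within 1 mm. The stopper is inside at left (268,255), the lip is over the edge, and the gripper is about 150 mm clear. I hand in.

```bash
python3 -c "
from station import *
print(sign_off())"
```

```text
the job is handed in; nothing more can be done
None
```

The stopper is in the small grey bin, which now hangs by its lip on the top louver below the card, within 1 mm of centre; the arm is clear, and the job was handed in after about 23 s.

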